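Set the preload screw of a vial slide

TASK

Set the preload of the blue-bridged vial slide: turn its thumbscrew clockwise until it bottoms and is firmly snug, without overtightening it, then back it off a quarter of a turn. Then push the carriage by its black post fully home against the far end, away from the screw, and leave everything else on the bench alone.

Things in the scene. Friction and masses are not known exactly. Their poses are not given: they have to be found in the camera images.
- fixture: Vial slide fixed to the worktop: aluminium base plate 220 mm (its x) by 110 mm (its y) by 12 mm, with a blue bridge across it at x = -45 mm (top 64 mm above the worktop) and a dark end stop at the +x end. Origin: centre of its underside, on the worktop. x: along the rails, away from the screw, roughly away from the robot; z up.
- knob_top (a point): Top centre of the thumbscrew's black bar, 102 mm above the worktop, on the axis at fixture (-45, 0) mm; it stays at that height. The bar is 42 mm long (x), 12 mm wide (y), 26 mm high, to be gripped across its width; below it a disc 42 mm across, 8 mm high, its top 26 mm below this point. A red dot marks the bar's +x end. Axes turn with the knob, z up.
- thumbscrew: The same knob; origin on its axis 68 mm above the worktop. Clockwise from above (yaw falling) tightens. It bottoms after 0.27 to 0.49 of a turn, at a yaw that differs each time and cannot be seen. Running torque about 0.05 N m; snug above 0.12, overtight above 0.45 N m. The quarter turn (90 degrees, 20 either way) counts from where it bottoms, before any wind-up.
- washer_mark (a point): Point on the brass spring washer under the knob, 68 mm above the worktop, 5 mm from the screw's axis. Once bottomed, the knob still yields against the washer at 1.5 N m per rad and springs back when let go; the washer turns with it. The point moves 0.4 mm at 0.12 N m, 1.5 mm at 0.45 N m, less than a reading shows.
- nose (a joint): Depth in m of the steel spindle nose (8 mm thick) below the bridge, driven by the thumbscrew at 0.5 mm a turn: it grows on tightening, is 0.00075 when bottomed and 0.000625 a quarter turn back. The noise of the reading is more than a whole turn, so it is no guide to the quarter turn.
- carriage (a joint): Position in m of the carriage along the fixture's +x: 0 nearest the screw, 0.045 fully home against its far stop. Sliding friction about 2.5 N; it stays where it is left.
- post_top (a point): Top centre of the black post on the carriage, 73 mm above the worktop, at fixture (38 mm + carriage position, 0). The post is 13 mm thick and stands 42 mm above the carriage's top (a 20 mm wide foot for the lowest 5 mm). A white empty vial nest 40 mm across and 10 mm high lies 28 mm from it towards the screw. It moves with the carriage.
- bench_timer: Grey bench timer, 62x62x18 mm, lying on the worktop; a bystander. Origin: centre of its underside.
- beaker: Empty clear glass beaker, 55 mm across and 70 mm high; a bystander. Origin: centre of its underside.
- green_vial: Clear vial with a green cap, 27 mm across and 98 mm high, standing alone on the worktop; a bystander. Origin: centre of its underside.

How it is judged:
On the way, in this order (a step that is already met when the one before it is completed fails the run):
1. the thumbscrew is bottomed and snug (at least 0.12 N m) (value of joint nose above 0.00074 m and distance of washer_mark from where it was at the start of the episode above 0.0004 m), for 0.1 s.
2. the thumbscrew is backed off a quarter turn (70 to 110 degrees) from where it bottomed (value of joint nose between 0.000597 and 0.000653 m), for 0.2 s.
3. the carriage is pushed home, within 2 mm of its far stop (value of joint carriage above 0.043 m), for 0.2 s.
At the end, for the whole second after the job is handed in: The thumbscrew stands a quarter turn (70 to 110 degrees) back from where it bottomed, its washer relaxed; the carriage is within 2 mm of its far stop; timer, beaker and green-capped vial are within 30 mm of where they stood (all of step 2 and value of joint carriage above 0.043 m and distance of washer_mark from where it was at the start of the episode below 0.0004 m and distance of each of bench_timer, beaker, green_vial from where it was at the start of the episode below 0.03 m); the robot touches nothing.
It fails at once if the thumbscrew is overtightened (more than 0.45 N m: its washer winds up by more than 0.3 rad) (distance of washer_mark from where it was at the start of the episode above 0.0015 m).
It fails at once if the timer, the beaker or the green-capped vial is pushed by more than 30 mm (distance of any of bench_timer, beaker, green_vial from where it was at the start of the episode above 0.03 m).
It also fails if it takes over 72 s, if anything falls off the work surface, if the arm or the gripper's body presses on something with over 40 N, if the wrist force passes 120 N, or if a joint passes its speed limit or range.

ROBOT

A 7-joint arm with a two-finger parallel gripper is mounted at the origin on a cart in front of the work surface, level with it; the furniture and walls round the work are solid. World frame = base frame: x ahead of the robot, y to its left, z up, the work surface at z = 0. Lengths are in m, angles in rad, forces in N, time in s.
With the tool pointing down it reaches from about 0.4 to 0.85 m from the base axis. Payload 10.4 kg.
Tool frame: the origin (TCP) lies on the centre line of the jaws, within the pads' length; the fingertips stand robot.tips_ahead ahead of it and the grasp point (between the pads) is the TCP (robot.tips_ahead is the distance from the TCP to the fingertips, in m); z points along the fingers, y is the line along which they close (so a half turn about z gives the same grasp; the last joint's range is limited). The gripper opens to 87 mm and grips with 3 to 60 N. Pads are 19 mm wide; open, the fingers measure 117 mm over their backs; the gripper's body (75 mm by 190 mm) begins 51 mm behind the grasp point.
Start: joints at [-1.195, 0.332, -0.065, 1.46, 0.022, 1.35, -0.088], TCP at [0.243, 0.576, 0.242] pointing down, gripper open.
Joint ranges: [-2.6, 2.6], [-0.5, 2.12], [-1.47, 1.34], [0.16, 2.42], [-1.27, 4.41], [0.06, 2.06], [-2.6, 2.6]. Speed limits (rad/s): [2.22, 2.22, 2.79, 2.79, 3.14, 3.14, 3.14].

INTERFACE

Orientations are given as a unit quaternion [w, x, y, z].
In Python, from station import robot gives the robot as it stands.
- The arm moves only by the tool move_arm, never from a script. Its argument "steps" is a list of rows, each an object of numbers: "fingers": the closure, from -1 (fully open) to 1 (shut); "dx", "dy", "dz": the shift along the tool's x, y, z in mm; "wx", "wy", "wz": the turn, a rotation vector about the tool's x, y, z in degrees. In form: [{"fingers": .., "dx": .., "dy": .., "dz": .., "wx": .., "wy": .., "wz": ..}, ...]. A call has 1 to 10 rows; each row is the pose to reach, as a shift and turn from the pose commanded when the call began, along the tool's axes at that moment; what a row does not reach only later rows make up. A row lasts 1/10 s, in which the tool goes at most 50 mm and 8.59 degrees, less where a joint would pass 70% of its speed; a pose out of reach is approached as far as the arm can. A call with a gripper value outside its range is refused whole. The fingers move at their own pace and stop on an object; the grip force is fixed at half the most. Time passes only in rows, so rows that repeat a pose let the fingers close. It gives the time, the measured TCP pose, the force, the opening and the grip force at its end, in the units of the state.
- robot.get_state(): the state, without advancing time (a new reading comes with each control period).
- robot.capture(name): name is "scene" or "side" or "wrist"; returns a dict with "pixels" (420x560x3 uint8, blue, green, red), "depth" (420x560 float32, m along the optical axis (not along the pixel's ray), 0 where there is no reading), "intrinsics" (3x3 intrinsics, pixels), "extrinsics" (4x4, takes a point from camera to world coordinates); the wrist camera has in their place "T_tool_cam" (4x4, takes a point from camera to tool coordinates, whose origin is the TCP and whose axes are the flange's). Camera axes: x right, y down, z forward; pixel columns grow to the right and rows downward; lengths in m; the calibration is good to about 2 mm. A picture is of the moment at which its call begins: read the wrist's pose just before it.
- robot.finish_job(): hands the job in; it is judged then, once.
Trained networks look in the newest picture that a camera, given by its name, has taken for a name from the list of things; names that differ only in an ending like _2 or _b are one class to them, and where a whole thing is asked for, a point or a joint stands for the part that bears it (a point fixed in the world has none). Each returns a list of dicts, best first, with "p" (0 to 1); they miss things now and then, are a little off and sometimes report something else, mostly with a low value. They report only what shows in the picture. A call takes as long as a camera call.
- robot.search_frame(query, camera): "uv" ([column, row] in pixels, amid what is visible of it).
- robot.pinpoint(query, camera): "uv" ([column, row] in pixels: a listed point, or the origin of a listed thing).
The state is a dict: "time_s": time; "joint_pos": joint angles; "dq": joint speeds; "joint_torque": joint torques, N m; "tool_pos": TCP position; "ee_rot": TCP orientation; "force": force on the tool from outside, world axes, zero at the start; "ft_torque": the same for the moment, N m; "grip_width": opening from 0.0 (shut) to 1.0 (fully open); "gripper_force": force on a finger pad.
Only numpy, scipy, OpenCV 4.12 (cv2) and the standard library are available. Lean on these libraries where they do the work, as an engineer would, in place of code of your own. Each camera call takes 0.05 s, during which the arm holds its last target. There are 200 camera calls.

## Working session

There is one attempt and no reset: what is moved stays moved. The work goes in short steps, Python scripts to look and compute and a tool call to move; the robot and the scene stay as the last step left them, time stands still between calls to the robot, and variables do not carry over. Pictures are saved under pics/ and viewed, at most 10 in all, crops included, and the job is handed in when it is done.

Besides the shell and the picture viewer there is one more tool, called after "Request:" as name(argument=value, ...), one argument or row to a line, values as JSON. move_arm: Moves the arm, as the interface text tells. Its arguments: {"type":"object","properties":{"steps":{"type":"array"}},"required":["steps"]}

```bash
mkdir -p pics; cat > h.py <<'E'
import numpy as np, cv2
from scipy.spatial.transform import Rotation as R
from station import robot
def pose():
    s=robot.get_state(); q=s["ee_rot"]; T=np.eye(4)
    T[:3,:3]=R.from_quat([q[1],q[2],q[3],q[0]]).as_matrix(); T[:3,3]=s["tool_pos"]; return s,T
def cap(n):
    s,T=pose(); c=robot.capture(n)
    E=c["extrinsics"] if n!="wrist" else T@np.array(c["T_tool_cam"])
    return c,np.array(E)
def atz(uv,z,c,E):
    r=E[:3,:3]@np.linalg.solve(np.array(c["intrinsics"]),[uv[0],uv[1],1]); o=E[:3,3]
    return o+r*(z-o[2])/r[2]
def dep(uv,c,E):
    u,v=int(round(uv[0])),int(round(uv[1])); d=c["depth"][v,u]
    return E[:3,:3]@(d*np.linalg.solve(np.array(c["intrinsics"]),[uv[0],uv[1],1]))+E[:3,3]
E
python3 - <<'E'
from h import *
np.set_printoptions(precision=4,suppress=True)
s,T=pose(); print(s, robot.tips_ahead); print(T)
for n in ["scene","side"]:
    c,E=cap(n); cv2.imwrite(f"pics/{n}.png",c["pixels"])
    for q,z in [("knob_top",.102),("post_top",.073),("fixture",0),("thumbscrew",.068),("bench_timer",0),("beaker",0),("green_vial",0)]:
        for r in robot.pinpoint(q,n)[:2]: print(n,q,np.round(r["uv"]),round(r["p"],2),atz(r["uv"],z,c,E))
E
```

```text
{'time_s': 0.0, 'joint_pos': array([-1.1946,  0.3329, -0.0647,  1.461 ,  0.0216,  1.3499, -0.0885]), 'dq': array([ 0.0002,  0.0004, -0.0002, -0.0003, -0.0006,  0.0029,  0.    ]), 'joint_torque': array([  0.0003, -62.327 ,   0.0247, -38.9881,  -0.0613,   0.0398,
         0.0002]), 'tool_pos': array([0.2426, 0.5756, 0.2407]), 'ee_rot': array([-0.0001,  0.1981,  0.9802, -0.0007]), 'force': array([-0.2603, -0.2494,  0.2008]), 'ft_torque': array([ 0.0009, -0.0462,  0.0569]), 'gripper_force': 0.0, 'grip_width': 1.000765093954226} 0.019
[[-0.9215  0.3883 -0.0005  0.2426]
 [ 0.3883  0.9215 -0.0014  0.5756]
 [-0.0001 -0.0015 -1.      0.2407]
 [ 0.      0.      0.      1.    ]]
scene knob_top [245. 233.] 0.49 [0.4555 0.3813 0.102 ]
scene post_top [240. 220.] 0.66 [0.5334 0.3558 0.073 ]
scene fixture [242. 243.] 0.59 [0.5143 0.3667 0.    ]
scene fixture [246. 239.] 0.55 [0.5236 0.3481 0.    ]
scene bench_timer [350. 219.] 0.73 [0.4296 0.0431 0.    ]
scene beaker [174. 244.] 0.77 [0.6134 0.5353 0.    ]
scene green_vial [397. 201.] 0.67 [ 0.4159 -0.1281  0.    ]
side knob_top [302. 162.] 0.54 [0.4633 0.3791 0.102 ]
side post_top [322. 192.] 0.96 [0.5473 0.3539 0.073 ]
side fixture [311. 196.] 0.8 [0.4981 0.3809 0.    ]
side fixture [197. 263.] 0.28 [0.4334 0.0442 0.    ]
side thumbscrew [302. 170.] 0.61 [0.4626 0.3827 0.068 ]
side bench_timer [197. 260.] 0.58 [0.4251 0.0502 0.    ]
side bench_timer [299. 162.] 0.21 [0.3982 0.4544 0.    ]
side beaker [384. 180.] 0.75 [0.6064 0.5533 0.    ]
side green_vial [133. 307.] 0.77 [ 0.4135 -0.1275  0.    ]
```

```bash
python3 - <<'E'
import cv2,numpy as np
a=cv2.imread("pics/scene.png")[180:290,150:290];b=cv2.imread("pics/side.png")[110:250,230:410]
a=cv2.resize(a,(400,314),interpolation=2);b=cv2.resize(b,(400,311),interpolation=2)[:311]
cv2.imwrite("pics/ab.png",np.hstack([a[:311],b]))
E
```

```text
(no output)
```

View pics/ab.png

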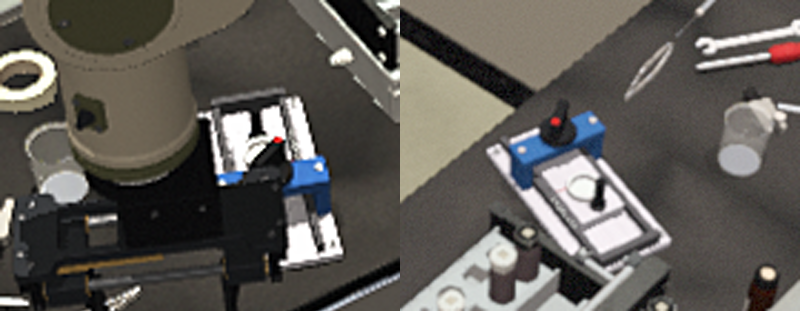

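Request:
move_arm(
  steps=[
    {"dx": -35,"dy": -12,"dz": -10,"fingers": -1},
    {"dx": -80,"dy": -28,"dz": -25,"fingers": -1},
    {"dx": -125,"dy": -44,"dz": -40,"fingers": -1},
    {"dx": -170,"dy": -60,"dz": -50,"fingers": -1},
    {"dx": -215,"dy": -75,"dz": -50,"fingers": -1},
    {"dx": -240,"dy": -84,"dz": -50,"fingers": -1},
    {"dx": -250,"dy": -88,"dz": -50,"fingers": -1},
    {"dx": -250,"dy": -88,"dz": -50,"fingers": -1},
  ],
)

```text
validation failed for argument at $.st...
```

```bash
python3 - <<'E'
from h import *
np.set_printoptions(precision=4,suppress=True)
c,E=cap("wrist"); cv2.imwrite("pics/w1.png",c["pixels"]); print(c["T_tool_cam"],E)
s,T=pose(); print(s["time_s"],s["joint_pos"],T)
for q,z in [("knob_top",.102),("post_top",.073),("fixture",0),("thumbscrew",.068)]:
    for r in robot.pinpoint(q,"wrist")[:2]: print(q,np.round(r["uv"]),round(r["p"],2),atz(r["uv"],z,c,E),dep(r["uv"],c,E))
E
```

```text
[[-0.0005 -0.962  -0.273   0.0747]
 [ 1.     -0.0006  0.0002 -0.0016]
 [-0.0004 -0.273   0.962  -0.1414]
 [ 0.      0.      0.      1.    ]] [[ 0.3888  0.8863  0.2518  0.1732]
 [ 0.9213 -0.3741 -0.1057  0.6035]
 [ 0.0005  0.273  -0.962   0.383 ]
 [ 0.      0.      0.      1.    ]]
0.85 [-1.1946  0.3322 -0.0646  1.4601  0.0216  1.3499 -0.0886] [[-0.9215  0.3884  0.      0.2427]
 [ 0.3884  0.9215  0.      0.576 ]
 [-0.      0.0001 -1.      0.2416]
 [ 0.      0.      0.      1.    ]]
```

View pics/w1.png

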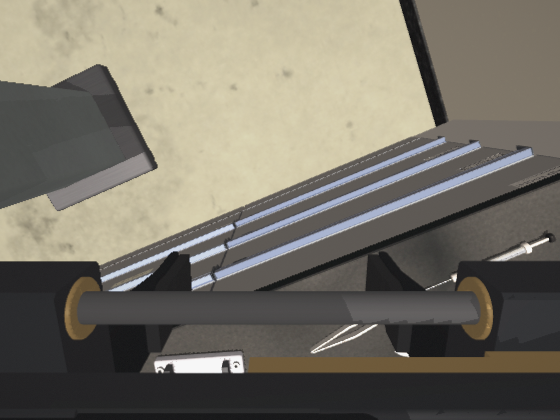

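Request:
move_arm(
  steps=[
    {"fingers": -1,"dx": -35,"dy": -10,"dz": -10,"wx": 0,"wy": 0,"wz": 0},
    {"fingers": -1,"dx": -80,"dy": -23,"dz": -25,"wx": 0,"wy": 0,"wz": 0},
    {"fingers": -1,"dx": -125,"dy": -36,"dz": -40,"wx": 0,"wy": 0,"wz": 0},
    {"fingers": -1,"dx": -170,"dy": -50,"dz": -40,"wx": 0,"wy": 0,"wz": 0},
    {"fingers": -1,"dx": -215,"dy": -63,"dz": -40,"wx": 0,"wy": 0,"wz": 0},
    {"fingers": -1,"dx": -260,"dy": -76,"dz": -40,"wx": 0,"wy": 0,"wz": 0},
    {"fingers": -1,"dx": -305,"dy": -89,"dz": -40,"wx": 0,"wy": 0,"wz": 0},
    {"fingers": -1,"dx": -335,"dy": -97,"dz": -40,"wx": 0,"wy": 0,"wz": 0},
    {"fingers": -1,"dx": -335,"dy": -97,"dz": -40,"wx": 0,"wy": 0,"wz": 0},
    {"fingers": -1,"dx": -335,"dy": -97,"dz": -40,"wx": 0,"wy": 0,"wz": 0},
  ],
)

```text
time_s: 2.05
tool_pos: [0.514, 0.3562, 0.2814]
ee_rot: [-0.0, 0.199, 0.98, 0.0]
force: [-0.1, 0.6, -0.5]
grip_width: 1.006
gripper_force: 0.0
```

```bash
python3 - <<'E'
from h import *
np.set_printoptions(precision=4,suppress=True)
c,E=cap("wrist"); cv2.imwrite("pics/w2.png",c["pixels"])
s,T=pose(); print(s["time_s"],s["joint_pos"],T)
for q,z in [("knob_top",.102),("post_top",.073),("fixture",0),("thumbscrew",.068)]:
    for r in robot.pinpoint(q,"wrist")[:2]: print(q,np.round(r["uv"]),round(r["p"],2),atz(r["uv"],z,c,E),dep(r["uv"],c,E))
E
```

```text
2.1 [-0.7789  0.313   0.1266  1.4069 -0.04    1.4243  0.5201] [[-0.9218  0.3877 -0.0005  0.5131]
 [ 0.3877  0.9218  0.0005  0.3572]
 [ 0.0007  0.0003 -1.      0.2815]
 [ 0.      0.      0.      1.    ]]
knob_top [278. 136.] 0.97 [0.4601 0.3776 0.102 ] [0.4601 0.3776 0.1009]
knob_top [287. 222.] 0.53 [0.5364 0.3544 0.102 ] [0.5454 0.3515 0.0704]
post_top [286. 219.] 0.77 [0.5415 0.3521 0.073 ] [0.5414 0.3521 0.0731]
fixture [282. 170.] 0.89 [0.5035 0.364  0.    ] [0.4982 0.3658 0.0381]
thumbscrew [278. 133.] 0.77 [0.4591 0.3775 0.068 ] [0.4578 0.3781 0.0992]
```

View pics/w2.png

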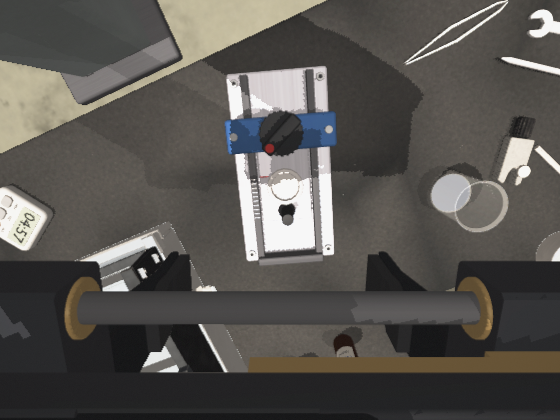

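```bash
python3 - <<'E'
from h import *
np.set_printoptions(precision=4,suppress=True)
c,E=cap("wrist"); K=np.array(c["intrinsics"])
v,u=np.mgrid[90:180,230:330]; d=c["depth"][90:180,230:330]
P=(np.linalg.inv(K)@np.stack([u*d,v*d,d]).reshape(3,-1)).T@E[:3,:3].T+E[:3,3]
m=(P[:,2]>.095)&(P[:,2]<.115)&(np.hypot(P[:,0]-.46,P[:,1]-.378)<.035)
Q=P[m]; print(len(Q),Q.mean(0),Q[:,2].min(),Q[:,2].max())
(cx,cy),(w,h),a=cv2.minAreaRect((Q[:,:2]*1000).astype(np.float32)); print(cx,cy,w,h,a)
w,V=np.linalg.eigh(np.cov(Q[:,:2].T)); print(w**.5,V[:,1],np.degrees(np.arctan2(V[1,1],V[0,1])))
for uv in [(269,149)]: print(atz(uv,.102,c,E))
p=c["pixels"][90:180,230:330].astype(int); r=(p[...,2]>120)&(p[...,1]<70)&(p[...,0]<70); print(r.sum(),P[r.ravel()].mean(0))
print(pose()[0]["joint_pos"], pose()[0]["ft_torque"])
E
```

```text
641 [0.4602 0.3801 0.1   ] 0.09592660164634415 0.10249471514096581
460.4432678222656 379.7423400878906 11.985577583312988 41.38408660888672 24.564422607421875
[0.0034 0.0119] [-0.4184  0.9082] 114.73542414094011
[0.4664 0.3666 0.102 ]
50 [0.4674 0.3652 0.099 ]
[-0.7797  0.3126  0.1268  1.4069 -0.0397  1.4243  0.5205] [-0.0333 -0.0197 -0.0178]
```

Request:
move_arm(
  steps=[
    {"fingers": -1,"dx": 30,"dy": 0,"dz": 20,"wx": 0,"wy": 0,"wz": 8},
    {"fingers": -1,"dx": 50,"dy": 0,"dz": 45,"wx": 0,"wy": 0,"wz": 16},
    {"fingers": -1,"dx": 58,"dy": 0,"dz": 75,"wx": 0,"wy": 0,"wz": 24},
    {"fingers": -1,"dx": 58,"dy": 0,"dz": 105,"wx": 0,"wy": 0,"wz": 32},
    {"fingers": -1,"dx": 58,"dy": 0,"dz": 130,"wx": 0,"wy": 0,"wz": 40},
    {"fingers": -1,"dx": 58,"dy": 0,"dz": 145,"wx": 0,"wy": 0,"wz": 42.6},
    {"fingers": -1,"dx": 58,"dy": 0,"dz": 160,"wx": 0,"wy": 0,"wz": 42.6},
    {"fingers": -1,"dx": 58,"dy": 0,"dz": 172,"wx": 0,"wy": 0,"wz": 42.6},
    {"fingers": -1,"dx": 58,"dy": 0,"dz": 181,"wx": 0,"wy": 0,"wz": 42.6},
    {"fingers": -1,"dx": 58,"dy": 0,"dz": 182,"wx": 0,"wy": 0,"wz": 42.6},
  ],
)

```text
time_s: 3.35
tool_pos: [0.4599, 0.3788, 0.0986]
ee_rot: [-0.0, 0.54, 0.842, -0.001]
force: [-0.7, 0.0, -0.0]
grip_width: 1.002
gripper_force: 0.0
```

```bash
cat > st.py <<'E'
from h import *
import sys
np.set_printoptions(precision=4,suppress=True)
n=int(sys.argv[1]) if len(sys.argv)>1 else 1
L=[]
for i in range(n):
    robot.capture("wrist"); s,T=pose(); L.append(np.r_[s["tool_pos"],np.degrees(np.arctan2(T[1,1],T[0,1])),s["force"],s["ft_torque"],s["grip_width"],s["gripper_force"]])
L=np.array(L); m=L.mean(0); print(s["time_s"],"pos",m[:3],"yaw",m[3],"F",m[4:7],"M",m[7:10],"sd",L[:,9].std(),"grip",m[10:],"j7",s["joint_pos"][6],"j",s["joint_pos"])
E
python3 st.py 2
```

```text
3.45 pos [0.4603 0.3791 0.0995] yaw 24.57905010968585 F [ 0.0867  0.25   -0.1589] M [-0.0602  0.0611 -0.0008] sd 0.005776781052194395 grip [0.9995 0.    ] j7 -0.2797282950353199 j [-0.9075  0.3855  0.1742  1.7099 -0.0752  1.0522 -0.2797]
```

Request:
move_arm(
  steps=[
    {"fingers": 1,"dx": 0,"dy": 0,"dz": 0,"wx": 0,"wy": 0,"wz": 0},
    {"fingers": 1,"dx": 0,"dy": 0,"dz": 0,"wx": 0,"wy": 0,"wz": 0},
    {"fingers": 1,"dx": 0,"dy": 0,"dz": 0,"wx": 0,"wy": 0,"wz": 0},
    {"fingers": 1,"dx": 0,"dy": 0,"dz": 0,"wx": 0,"wy": 0,"wz": 0},
    {"fingers": 1,"dx": 0,"dy": 0,"dz": 0,"wx": 0,"wy": 0,"wz": 0},
    {"fingers": 1,"dx": 0,"dy": 0,"dz": 0,"wx": 0,"wy": 0,"wz": 0},
    {"fingers": 1,"dx": 0,"dy": 0,"dz": 0,"wx": 0,"wy": 0,"wz": 0},
    {"fingers": 1,"dx": 0,"dy": 0,"dz": 0,"wx": 0,"wy": 0,"wz": 0},
    {"fingers": 1,"dx": 0,"dy": 0,"dz": 0,"wx": 0,"wy": 0,"wz": 5},
    {"fingers": 1,"dx": 0,"dy": 0,"dz": 0,"wx": 0,"wy": 0,"wz": 10},
  ],
)

```text
time_s: 4.45
tool_pos: [0.4607, 0.3791, 0.0997]
ee_rot: [0.0, 0.613, 0.79, 0.0]
force: [6.9, -0.8, 0.0]
grip_width: 0.173
gripper_force: 3.6
```

```bash
python3 st.py 3
```

```text
4.6 pos [0.4614 0.379  0.0998] yaw 14.314353585744561 F [ 4.202   0.6728 -2.3955] M [ 0.2034 -0.8613  0.0189] sd 0.03874367464765172 grip [ 0.1352 29.8442] j7 -0.44421321634784716 j [-0.9317  0.3869  0.2048  1.7112 -0.0875  1.0507 -0.4442]
```

Request:
move_arm(
  steps=[
    {"fingers": 1,"dx": 0,"dy": 0,"dz": 0,"wx": 0,"wy": 0,"wz": 0},
    {"fingers": 1,"dx": 0,"dy": 0,"dz": 0,"wx": 0,"wy": 0,"wz": 6},
    {"fingers": 1,"dx": 0,"dy": 0,"dz": 0,"wx": 0,"wy": 0,"wz": 12},
    {"fingers": 1,"dx": 0,"dy": 0,"dz": 0,"wx": 0,"wy": 0,"wz": 18},
    {"fingers": 1,"dx": 0,"dy": 0,"dz": 0,"wx": 0,"wy": 0,"wz": 24},
    {"fingers": 1,"dx": 0,"dy": 0,"dz": 0,"wx": 0,"wy": 0,"wz": 30},
    {"fingers": 1,"dx": 0,"dy": 0,"dz": 0,"wx": 0,"wy": 0,"wz": 36},
    {"fingers": 1,"dx": 0,"dy": 0,"dz": 0,"wx": 0,"wy": 0,"wz": 42},
    {"fingers": 1,"dx": 0,"dy": 0,"dz": 0,"wx": 0,"wy": 0,"wz": 50},
    {"fingers": 1,"dx": 0,"dy": 0,"dz": 0,"wx": 0,"wy": 0,"wz": 50},
  ],
)

```text
time_s: 5.6
tool_pos: [0.4597, 0.3794, 0.0997]
ee_rot: [-0.0, 0.889, 0.458, -0.0]
force: [-1.3, -0.4, 3.2]
grip_width: 0.136
gripper_force: 29.9
```

```bash
python3 st.py 4
```

```text
5.8 pos [0.4598 0.3793 0.0997] yaw -35.1796736692854 F [-3.2707 -0.4924  4.0558] M [-0.0846  0.7524  0.0483] sd 0.023828049785972315 grip [ 0.1356 29.8595] j7 -1.261729926901466 j [-1.0536  0.3973  0.3545  1.7187 -0.156   1.0536 -1.2617]
```

Request:
move_arm(
  steps=[
    {"fingers": -1,"dx": 0,"dy": 0,"dz": 0,"wx": 0,"wy": 0,"wz": 0},
    {"fingers": -1,"dx": 0,"dy": 0,"dz": 0,"wx": 0,"wy": 0,"wz": 0},
    {"fingers": -1,"dx": 0,"dy": 0,"dz": 0,"wx": 0,"wy": 0,"wz": 0},
    {"fingers": -1,"dx": 0,"dy": 0,"dz": 0,"wx": 0,"wy": 0,"wz": 0},
    {"fingers": -1,"dx": 0,"dy": 0,"dz": 0,"wx": 0,"wy": 0,"wz": 0},
    {"fingers": -1,"dx": 0,"dy": 0,"dz": 0,"wx": 0,"wy": 0,"wz": 0},
    {"fingers": -1,"dx": 0,"dy": 0,"dz": 0,"wx": 0,"wy": 0,"wz": 0},
    {"fingers": -1,"dx": 0,"dy": 0,"dz": 0,"wx": 0,"wy": 0,"wz": -8},
    {"fingers": -1,"dx": 0,"dy": 0,"dz": 0,"wx": 0,"wy": 0,"wz": -16},
    {"fingers": -1,"dx": 0,"dy": 0,"dz": 0,"wx": 0,"wy": 0,"wz": -24},
  ],
)

```text
time_s: 6.8
tool_pos: [0.4603, 0.3791, 0.0996]
ee_rot: [0.0, 0.772, 0.635, 0.0]
force: [0.5, 0.4, -0.2]
grip_width: 0.947
gripper_force: 0.0
```

Request:
move_arm(
  steps=[
    {"fingers": -1,"dx": 0,"dy": 0,"dz": 0,"wx": 0,"wy": 0,"wz": -8},
    {"fingers": -1,"dx": 0,"dy": 0,"dz": 0,"wx": 0,"wy": 0,"wz": -16},
    {"fingers": -1,"dx": 0,"dy": 0,"dz": 0,"wx": 0,"wy": 0,"wz": -24},
    {"fingers": -1,"dx": 0,"dy": 0,"dz": 0,"wx": 0,"wy": 0,"wz": -32},
    {"fingers": -1,"dx": 0,"dy": 0,"dz": 0,"wx": 0,"wy": 0,"wz": -40},
    {"fingers": -1,"dx": 0,"dy": 0,"dz": 0,"wx": 0,"wy": 0,"wz": -48},
    {"fingers": -1,"dx": 0,"dy": 0,"dz": 0,"wx": 0,"wy": 0,"wz": -56},
    {"fingers": -1,"dx": 0,"dy": 0,"dz": 0,"wx": 0,"wy": 0,"wz": -64},
    {"fingers": -1,"dx": 0,"dy": 0,"dz": 0,"wx": 0,"wy": 0,"wz": -72},
    {"fingers": -1,"dx": 0,"dy": 0,"dz": 0,"wx": 0,"wy": 0,"wz": -80},
  ],
)

```text
time_s: 7.8
tool_pos: [0.4603, 0.379, 0.0996]
ee_rot: [0.0, 0.183, 0.983, 0.0]
force: [-1.3, 0.4, -1.1]
grip_width: 0.999
gripper_force: 0.0
```

Request:
move_arm(
  steps=[
    {"fingers": -1,"dx": 0,"dy": 0,"dz": 0,"wx": 0,"wy": 0,"wz": -8},
    {"fingers": -1,"dx": 0,"dy": 0,"dz": 0,"wx": 0,"wy": 0,"wz": -16},
    {"fingers": -1,"dx": 0,"dy": 0,"dz": 0,"wx": 0,"wy": 0,"wz": -24},
    {"fingers": -1,"dx": 0,"dy": 0,"dz": 0,"wx": 0,"wy": 0,"wz": -32},
    {"fingers": -1,"dx": 0,"dy": 0,"dz": 0,"wx": 0,"wy": 0,"wz": -40},
    {"fingers": -1,"dx": 0,"dy": 0,"dz": 0,"wx": 0,"wy": 0,"wz": -48},
    {"fingers": -1,"dx": 0,"dy": 0,"dz": 0,"wx": 0,"wy": 0,"wz": -56},
    {"fingers": -1,"dx": 0,"dy": 0,"dz": 0,"wx": 0,"wy": 0,"wz": -64},
    {"fingers": -1,"dx": 0,"dy": 0,"dz": 0,"wx": 0,"wy": 0,"wz": -72},
    {"fingers": -1,"dx": 0,"dy": 0,"dz": 0,"wx": 0,"wy": 0,"wz": -76},
  ],
)

```text
time_s: 8.8
tool_pos: [0.4604, 0.3789, 0.0995]
ee_rot: [0.0, -0.461, 0.888, 0.0]
force: [0.6, 0.4, -0.4]
grip_width: 1.002
gripper_force: 0.0
```

```bash
python3 st.py 3; python3 -c "
from h import *
c,E=cap('wrist');cv2.imwrite('pics/w3.png',c['pixels'])"
```

```text
8.95 pos [0.4604 0.3789 0.0995] yaw 144.66878224483446 F [ 0.3834  0.5855 -0.5506] M [0.1031 0.0634 0.0383] sd 0.019039000575573877 grip [0.9993 0.    ] j7 1.699929691629506 j [-0.624   0.3925 -0.1731  1.6937  0.0754  1.0619  1.6999]
```

View pics/w3.png

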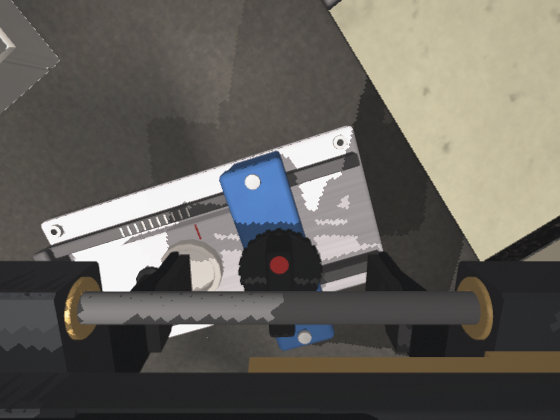

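Request:
move_arm(
  steps=[
    {"fingers": 1,"dx": 0,"dy": 0,"dz": 0,"wx": 0,"wy": 0,"wz": 0},
    {"fingers": 1,"dx": 0,"dy": 0,"dz": 0,"wx": 0,"wy": 0,"wz": 0},
    {"fingers": 1,"dx": 0,"dy": 0,"dz": 0,"wx": 0,"wy": 0,"wz": 0},
    {"fingers": 1,"dx": 0,"dy": 0,"dz": 0,"wx": 0,"wy": 0,"wz": 0},
    {"fingers": 1,"dx": 0,"dy": 0,"dz": 0,"wx": 0,"wy": 0,"wz": 0},
    {"fingers": 1,"dx": 0,"dy": 0,"dz": 0,"wx": 0,"wy": 0,"wz": 0},
    {"fingers": 1,"dx": 0,"dy": 0,"dz": 0,"wx": 0,"wy": 0,"wz": 0},
    {"fingers": 1,"dx": 0,"dy": 0,"dz": 0,"wx": 0,"wy": 0,"wz": 0},
    {"fingers": 1,"dx": 0,"dy": 0,"dz": 0,"wx": 0,"wy": 0,"wz": 0},
    {"fingers": 1,"dx": 0,"dy": 0,"dz": 0,"wx": 0,"wy": 0,"wz": 0},
  ],
)

```text
time_s: 10.0
tool_pos: [0.4603, 0.3791, 0.0996]
ee_rot: [0.0, -0.458, 0.889, 0.0]
force: [0.8, -0.4, 1.0]
grip_width: 0.175
gripper_force: 0.0
```

Request:
move_arm(
  steps=[
    {"fingers": 1,"dx": 0,"dy": 0,"dz": 0,"wx": 0,"wy": 0,"wz": 0},
    {"fingers": 1,"dx": 0,"dy": 0,"dz": 0,"wx": 0,"wy": 0,"wz": 5},
    {"fingers": 1,"dx": 0,"dy": 0,"dz": 0,"wx": 0,"wy": 0,"wz": 10},
    {"fingers": 1,"dx": 0,"dy": 0,"dz": 0,"wx": 0,"wy": 0,"wz": 15},
    {"fingers": 1,"dx": 0,"dy": 0,"dz": 0,"wx": 0,"wy": 0,"wz": 20},
    {"fingers": 1,"dx": 0,"dy": 0,"dz": 0,"wx": 0,"wy": 0,"wz": 25},
    {"fingers": 1,"dx": 0,"dy": 0,"dz": 0,"wx": 0,"wy": 0,"wz": 30},
    {"fingers": 1,"dx": 0,"dy": 0,"dz": 0,"wx": 0,"wy": 0,"wz": 30},
  ],
)

```text
time_s: 10.8
tool_pos: [0.4592, 0.3801, 0.0996]
ee_rot: [-0.0, -0.213, 0.977, 0.001]
force: [-4.5, 2.9, 1.8]
grip_width: 0.135
gripper_force: 30.1
```

```bash
python3 st.py 4
```

```text
11.0 pos [0.4593 0.3801 0.0996] yaw 114.77139328456671 F [-4.5139  3.4865  1.3095] M [0.8475 1.0646 0.0114] sd 0.028244426191362106 grip [ 0.1366 30.0659] j7 1.20846771944295 j [-0.6945  0.3872 -0.089   1.6979  0.0368  1.0582  1.2085]
```

Request:
move_arm(
  steps=[
    {"fingers": 1,"dx": 0,"dy": 0,"dz": 0,"wx": 0,"wy": 0,"wz": 4},
    {"fingers": 1,"dx": 0,"dy": 0,"dz": 0,"wx": 0,"wy": 0,"wz": 8},
    {"fingers": 1,"dx": 0,"dy": 0,"dz": 0,"wx": 0,"wy": 0,"wz": 8},
  ],
)

```text
time_s: 11.3
tool_pos: [0.4592, 0.3803, 0.0996]
ee_rot: [-0.0, -0.145, 0.989, 0.001]
force: [-4.0, 3.7, 1.1]
grip_width: 0.137
gripper_force: 30.1
```

```bash
python3 st.py 4
```

```text
11.5 pos [0.4592 0.3803 0.0996] yaw 106.78972130319006 F [-5.0749  3.9894  1.0144] M [1.0123 1.0916 0.044 ] sd 0.02058815843499825 grip [ 0.1353 30.0679] j7 1.0761973836146121 j [-0.7132  0.3862 -0.0664  1.6989  0.0267  1.0572  1.0762]
```

Request:
move_arm(
  steps=[
    {"fingers": 1,"dx": 0,"dy": 0,"dz": 0,"wx": 0,"wy": 0,"wz": 2},
    {"fingers": 1,"dx": 0,"dy": 0,"dz": 0,"wx": 0,"wy": 0,"wz": 4},
    {"fingers": 1,"dx": 0,"dy": 0,"dz": 0,"wx": 0,"wy": 0,"wz": 4},
  ],
)

```text
time_s: 11.8
tool_pos: [0.4591, 0.3804, 0.0996]
ee_rot: [-0.001, -0.111, 0.994, 0.001]
force: [-4.7, 4.6, 0.8]
grip_width: 0.132
gripper_force: 30.1
```

```bash
python3 st.py 4
```

```text
12.0 pos [0.4591 0.3805 0.0996] yaw 102.8016801490425 F [-4.8632  4.4466  0.1616] M [1.097  1.0975 0.0512] sd 0.02244345923858559 grip [ 0.1372 30.0668] j7 1.01006795499258 j [-0.7226  0.3858 -0.0551  1.6995  0.0216  1.0567  1.0101]
```

Request:
move_arm(
  steps=[
    {"fingers": 1,"dx": 0,"dy": 0,"dz": 0,"wx": 0,"wy": 0,"wz": 4},
    {"fingers": 1,"dx": 0,"dy": 0,"dz": 0,"wx": 0,"wy": 0,"wz": 8},
    {"fingers": 1,"dx": 0,"dy": 0,"dz": 0,"wx": 0,"wy": 0,"wz": 8},
  ],
)

```text
time_s: 12.3
tool_pos: [0.4591, 0.3807, 0.0996]
ee_rot: [-0.0, -0.041, 0.999, 0.001]
force: [-4.0, 6.2, -0.8]
grip_width: 0.138
gripper_force: 30.1
```

```bash
python3 st.py 4
```

```text
12.5 pos [0.4591 0.3807 0.0996] yaw 94.80456203809261 F [-4.7842  5.9736  0.3772] M [1.2874 1.069  0.0541] sd 0.023187982072185292 grip [ 0.1357 30.0665] j7 0.8778124297394259 j [-0.7414  0.3851 -0.0323  1.7004  0.0115  1.0557  0.8778]
```

Request:
move_arm(
  steps=[
    {"fingers": 1,"dx": 0,"dy": 0,"dz": 0,"wx": 0,"wy": 0,"wz": 4},
    {"fingers": 1,"dx": 0,"dy": 0,"dz": 0,"wx": 0,"wy": 0,"wz": 8},
    {"fingers": 1,"dx": 0,"dy": 0,"dz": 0,"wx": 0,"wy": 0,"wz": 8},
  ],
)

```text
time_s: 12.8
tool_pos: [0.4591, 0.381, 0.0996]
ee_rot: [-0.0, 0.029, 1.0, 0.001]
force: [-3.3, 6.5, -0.9]
grip_width: 0.136
gripper_force: 30.1
```

```bash
python3 st.py 4
```

```text
13.0 pos [0.459  0.381  0.0996] yaw 86.81478734565377 F [-4.184   6.5304 -0.3198] M [1.4946 0.9992 0.0451] sd 0.0327073022136025 grip [ 0.1359 30.0649] j7 0.7456086156863669 j [-0.7602  0.3846 -0.0096  1.7014  0.0015  1.0547  0.7456]
```

Request:
move_arm(
  steps=[
    {"fingers": 1,"dx": 1,"dy": 1.5,"dz": 0,"wx": 0,"wy": 0,"wz": 4},
    {"fingers": 1,"dx": 1,"dy": 1.5,"dz": 0,"wx": 0,"wy": 0,"wz": 8},
    {"fingers": 1,"dx": 1,"dy": 1.5,"dz": 0,"wx": 0,"wy": 0,"wz": 8},
  ],
)

```text
time_s: 13.3
tool_pos: [0.459, 0.3814, 0.0996]
ee_rot: [-0.0, 0.099, 0.995, 0.0]
force: [-2.7, 4.6, 0.1]
grip_width: 0.134
gripper_force: 30.1
```

```bash
python3 st.py 4
```

```text
13.5 pos [0.459  0.3813 0.0996] yaw 78.78353720441854 F [-2.922   4.7454 -0.2539] M [1.0599 0.6564 0.0569] sd 0.02435297497447034 grip [ 0.1343 30.0684] j7 0.6105020449503045 j [-0.7807  0.3847  0.0138  1.7018 -0.007   1.0546  0.6105]
```

Request:
move_arm(
  steps=[
    {"fingers": 1,"dx": 0,"dy": 1,"dz": 0,"wx": 0,"wy": 0,"wz": 4},
    {"fingers": 1,"dx": 0,"dy": 1,"dz": 0,"wx": 0,"wy": 0,"wz": 8},
    {"fingers": 1,"dx": 0,"dy": 1,"dz": 0,"wx": 0,"wy": 0,"wz": 8},
  ],
)

```text
time_s: 13.8
tool_pos: [0.4591, 0.3817, 0.0996]
ee_rot: [-0.0, 0.168, 0.986, -0.0]
force: [-4.2, 1.7, 2.3]
grip_width: 0.137
gripper_force: 30.0
```

```bash
python3 st.py 4
```

```text
14.0 pos [0.4591 0.3817 0.0996] yaw 70.79540824471569 F [-5.1119  2.5616  1.9994] M [0.5178 1.1177 0.0539] sd 0.01691404957958748 grip [ 0.1362 29.9996] j7 0.478145396423593 j [-0.8     0.3857  0.037   1.7011 -0.0165  1.0554  0.4781]
```

Request:
move_arm(
  steps=[
    {"fingers": 1,"dx": 0,"dy": 0,"dz": 0,"wx": 0,"wy": 0,"wz": 4},
    {"fingers": 1,"dx": 0,"dy": 0,"dz": 0,"wx": 0,"wy": 0,"wz": 8},
    {"fingers": 1,"dx": 0,"dy": 0,"dz": 0,"wx": 0,"wy": 0,"wz": 8},
  ],
)

```text
time_s: 14.3
tool_pos: [0.4592, 0.382, 0.0996]
ee_rot: [-0.0, 0.236, 0.972, 0.0]
force: [-4.0, 2.2, 1.5]
grip_width: 0.133
gripper_force: 30.0
```

```bash
python3 st.py 4
```

```text
14.5 pos [0.4592 0.3819 0.0996] yaw 62.7979005683212 F [-4.2728  2.9108  1.0294] M [0.7197 0.969  0.0459] sd 0.037913436141751085 grip [ 0.1355 29.9994] j7 0.3460382152055628 j [-0.8189  0.3857  0.06    1.7021 -0.0266  1.0546  0.346 ]
```

Request:
move_arm(
  steps=[
    {"fingers": 1,"dx": 0,"dy": 0,"dz": 0,"wx": 0,"wy": 0,"wz": 4},
    {"fingers": 1,"dx": 0,"dy": 0,"dz": 0,"wx": 0,"wy": 0,"wz": 8},
    {"fingers": 1,"dx": 0,"dy": 0,"dz": 0,"wx": 0,"wy": 0,"wz": 8},
  ],
)

```text
time_s: 14.8
tool_pos: [0.4594, 0.3822, 0.0997]
ee_rot: [-0.0, 0.303, 0.953, 0.0]
force: [-3.6, 4.2, 1.0]
grip_width: 0.134
gripper_force: 30.0
```

```bash
python3 st.py 4
```

```text
15.0 pos [0.4593 0.3822 0.0996] yaw 54.80346192585543 F [-3.1847  4.0612  0.2403] M [0.9364 0.8005 0.0736] sd 0.024838929381344414 grip [ 0.1355 29.9992] j7 0.21397963082376323 j [-0.8379  0.3859  0.0831  1.7031 -0.0367  1.0536  0.214 ]
```

Request:
move_arm(
  steps=[
    {"fingers": 1,"dx": 0,"dy": 0,"dz": 0,"wx": 0,"wy": 0,"wz": 3},
    {"fingers": 1,"dx": 0,"dy": 0,"dz": 0,"wx": 0,"wy": 0,"wz": 6},
    {"fingers": 1,"dx": 0,"dy": 0,"dz": 0,"wx": 0,"wy": 0,"wz": 6},
  ],
)

```text
time_s: 15.3
tool_pos: [0.4594, 0.3823, 0.0996]
ee_rot: [-0.0, 0.353, 0.936, 0.001]
force: [-3.4, 4.1, -1.0]
grip_width: 0.137
gripper_force: 30.0
```

```bash
python3 st.py 6
```

```text
15.6 pos [0.4594 0.3823 0.0996] yaw 48.80902836306226 F [-3.094   4.8525 -0.6008] M [1.1028 0.6636 0.0618] sd 0.033726920442649466 grip [ 0.136  29.9989] j7 0.11501141432335964 j [-0.852   0.3861  0.1005  1.7037 -0.0443  1.053   0.115 ]
```

Not yet bottomed (≈156° turned).

Request:
move_arm(
  steps=[
    {"fingers": 1,"dx": 0,"dy": 0,"dz": 0,"wx": 0,"wy": 0,"wz": 4},
    {"fingers": 1,"dx": 0,"dy": 0,"dz": 0,"wx": 0,"wy": 0,"wz": 8},
    {"fingers": 1,"dx": 0,"dy": 0,"dz": 0,"wx": 0,"wy": 0,"wz": 8},
  ],
)

```text
time_s: 15.9
tool_pos: [0.4596, 0.3825, 0.0996]
ee_rot: [-0.0, 0.417, 0.909, 0.001]
force: [-1.6, 6.0, -1.2]
grip_width: 0.136
gripper_force: 30.0
```

```bash
python3 st.py 5
```

```text
16.15 pos [0.4596 0.3825 0.0996] yaw 40.81108084731882 F [-2.0258  5.6809 -1.5091] M [1.2935 0.4665 0.0295] sd 0.017972785012320993 grip [ 0.1368 29.9989] j7 -0.016946058315083872 j [-0.8711  0.3866  0.1238  1.7047 -0.0544  1.0522 -0.0169]
```

Request:
move_arm(
  steps=[
    {"fingers": 1,"dx": 0,"dy": 0,"dz": 0,"wx": 0,"wy": 0,"wz": 4},
    {"fingers": 1,"dx": 0,"dy": 0,"dz": 0,"wx": 0,"wy": 0,"wz": 7},
    {"fingers": 1,"dx": 0,"dy": 0,"dz": 0,"wx": 0,"wy": 0,"wz": 7},
  ],
)

```text
time_s: 16.45
tool_pos: [0.4597, 0.3826, 0.0996]
ee_rot: [0.0, 0.472, 0.882, 0.001]
force: [-0.4, 6.6, -2.7]
grip_width: 0.139
gripper_force: 30.0
```

```bash
python3 st.py 6
```

```text
16.75 pos [0.4598 0.3826 0.0997] yaw 33.818837417915816 F [-0.6537  6.4362 -2.6652] M [1.4264 0.2627 0.1079] sd 0.027584473122450517 grip [ 0.1372 30.0467] j7 -0.13235153833708183 j [-0.8878  0.3871  0.1443  1.7055 -0.0633  1.0516 -0.1324]
```

Request:
move_arm(
  steps=[
    {"fingers": 1,"dx": 0,"dy": 0,"dz": 0,"wx": 0,"wy": 0,"wz": 2},
    {"fingers": 1,"dx": 0,"dy": 0,"dz": 0,"wx": 0,"wy": 0,"wz": 4},
    {"fingers": 1,"dx": 0,"dy": 0,"dz": 0,"wx": 0,"wy": 0,"wz": 4},
  ],
)

```text
time_s: 17.05
tool_pos: [0.4598, 0.3826, 0.0996]
ee_rot: [0.0, 0.502, 0.865, 0.001]
force: [-1.3, 6.3, -3.2]
grip_width: 0.137
gripper_force: 30.0
```

```bash
python3 st.py 6
```

```text
17.35 pos [0.4598 0.3827 0.0997] yaw 29.82913104861969 F [-0.3716  6.8099 -2.5838] M [1.511  0.1307 0.1901] sd 0.023199809975645178 grip [ 0.1368 30.0232] j7 -0.1981154777043795 j [-0.8973  0.3875  0.1561  1.706  -0.0683  1.0513 -0.1981]
```

Request:
move_arm(
  steps=[
    {"fingers": 1,"dx": 0,"dy": 0,"dz": 0,"wx": 0,"wy": 0,"wz": 2.5},
    {"fingers": 1,"dx": 0,"dy": 0,"dz": 0,"wx": 0,"wy": 0,"wz": 5},
    {"fingers": 1,"dx": 0,"dy": 0,"dz": 0,"wx": 0,"wy": 0,"wz": 5},
    {"fingers": 1,"dx": 0,"dy": 0,"dz": 0,"wx": 0,"wy": 0,"wz": 5},
  ],
)

```text
time_s: 17.75
tool_pos: [0.46, 0.3827, 0.0997]
ee_rot: [0.0, 0.538, 0.843, 0.001]
force: [0.5, 7.3, -3.9]
grip_width: 0.133
gripper_force: 30.0
```

```bash
python3 st.py 6
```

```text
18.05 pos [0.4599 0.3827 0.0997] yaw 24.84501856480406 F [-0.1696  6.904  -3.1716] M [1.5845 0.0259 0.2898] sd 0.03808321444170676 grip [ 0.1369 30.0177] j7 -0.2803629444078303 j [-0.9093  0.388   0.1708  1.7066 -0.0746  1.051  -0.2804]
```

Request:
move_arm(
  steps=[
    {"fingers": 1,"dx": 0,"dy": 0,"dz": 0,"wx": 0,"wy": 0,"wz": -8},
    {"fingers": 1,"dx": 0,"dy": 0,"dz": 0,"wx": 0,"wy": 0,"wz": -16},
    {"fingers": 1,"dx": 0,"dy": 0,"dz": 0,"wx": 0,"wy": 0,"wz": -24},
    {"fingers": 1,"dx": 0,"dy": 0,"dz": 0,"wx": 0,"wy": 0,"wz": -32},
    {"fingers": 1,"dx": 0,"dy": 0,"dz": 0,"wx": 0,"wy": 0,"wz": -40},
    {"fingers": 1,"dx": 0,"dy": 0,"dz": 0,"wx": 0,"wy": 0,"wz": -48},
    {"fingers": 1,"dx": 0,"dy": 0,"dz": 0,"wx": 0,"wy": 0,"wz": -56},
    {"fingers": 1,"dx": 0,"dy": 0,"dz": 0,"wx": 0,"wy": 0,"wz": -64},
    {"fingers": 1,"dx": 0,"dy": 0,"dz": 0,"wx": 0,"wy": 0,"wz": -72},
    {"fingers": 1,"dx": 0,"dy": 0,"dz": 0,"wx": 0,"wy": 0,"wz": -80},
  ],
)

```text
time_s: 19.05
tool_pos: [0.4592, 0.3807, 0.0995]
ee_rot: [-0.001, -0.131, 0.991, -0.001]
force: [-5.1, -2.4, 4.6]
grip_width: 0.136
gripper_force: 30.0
```

Request:
move_arm(
  steps=[
    {"fingers": 1,"dx": 0,"dy": 0,"dz": 0,"wx": 0,"wy": 0,"wz": -8},
    {"fingers": 1,"dx": 0,"dy": 0,"dz": 0,"wx": 0,"wy": 0,"wz": -15},
    {"fingers": 1,"dx": 0,"dy": 0,"dz": 0,"wx": 0,"wy": 0,"wz": -20},
    {"fingers": 1,"dx": 0,"dy": 0,"dz": 0,"wx": 0,"wy": 0,"wz": -20},
    {"fingers": 1,"dx": 0,"dy": 0,"dz": 0,"wx": 0,"wy": 0,"wz": -20},
  ],
)

```text
time_s: 19.55
tool_pos: [0.4595, 0.3801, 0.0995]
ee_rot: [-0.001, -0.299, 0.954, -0.001]
force: [-5.3, -3.4, 4.5]
grip_width: 0.14
gripper_force: 30.0
```

```bash
python3 st.py 4
```

```text
19.75 pos [0.4595 0.3801 0.0995] yaw 124.73332813330558 F [-5.2341 -2.9205  5.706 ] M [-0.6451  1.3318  0.017 ] sd 0.022398272307322522 grip [ 0.1354 30.0004] j7 1.370285041797237 j [-0.6723  0.3904 -0.1176  1.6942  0.0521  1.0622  1.3703]
```

Request:
move_arm(
  steps=[
    {"fingers": -1,"dx": 0,"dy": 0,"dz": 0,"wx": 0,"wy": 0,"wz": 0},
    {"fingers": -1,"dx": 0,"dy": 0,"dz": 0,"wx": 0,"wy": 0,"wz": 0},
    {"fingers": -1,"dx": 0,"dy": 0,"dz": 0,"wx": 0,"wy": 0,"wz": 0},
    {"fingers": -1,"dx": 0,"dy": 0,"dz": 0,"wx": 0,"wy": 0,"wz": 0},
    {"fingers": -1,"dx": 0,"dy": 0,"dz": 0,"wx": 0,"wy": 0,"wz": 0},
    {"fingers": -1,"dx": 0,"dy": 0,"dz": 0,"wx": 0,"wy": 0,"wz": 0},
    {"fingers": -1,"dx": 0,"dy": 0,"dz": -15,"wx": 0,"wy": 0,"wz": 0},
    {"fingers": -1,"dx": 0,"dy": 0,"dz": -40,"wx": 0,"wy": 0,"wz": 0},
    {"fingers": -1,"dx": 0,"dy": 0,"dz": -75,"wx": 0,"wy": 0,"wz": 0},
    {"fingers": -1,"dx": 0,"dy": 0,"dz": -120,"wx": 0,"wy": 0,"wz": 0},
  ],
)

```text
time_s: 20.75
tool_pos: [0.4589, 0.381, 0.2207]
ee_rot: [-0.001, -0.297, 0.955, -0.0]
force: [1.2, 0.9, 0.2]
grip_width: 0.948
gripper_force: 0.0
```

Request:
move_arm(
  steps=[
    {"fingers": -1,"dx": -15,"dy": -10,"dz": -40,"wx": 0,"wy": 0,"wz": 8},
    {"fingers": -1,"dx": -30,"dy": -25,"dz": -60,"wx": 0,"wy": 0,"wz": 16},
    {"fingers": -1,"dx": -45,"dy": -40,"dz": -60,"wx": 0,"wy": 0,"wz": 24},
    {"fingers": -1,"dx": -60,"dy": -55,"dz": -60,"wx": 0,"wy": 0,"wz": 32},
    {"fingers": -1,"dx": -60,"dy": -70,"dz": -60,"wx": 0,"wy": 0,"wz": 40},
    {"fingers": -1,"dx": -60,"dy": -80,"dz": -60,"wx": 0,"wy": 0,"wz": 48},
    {"fingers": -1,"dx": -60,"dy": -85,"dz": -60,"wx": 0,"wy": 0,"wz": 52},
    {"fingers": -1,"dx": -60,"dy": -85,"dz": -60,"wx": 0,"wy": 0,"wz": 52},
  ],
)

```text
time_s: 21.55
tool_pos: [0.5577, 0.3448, 0.2808]
ee_rot: [0.0, 0.153, 0.988, 0.0]
force: [0.8, -0.3, -0.1]
grip_width: 1.0
gripper_force: 0.0
```

```bash
python3 st.py 1; python3 - <<'E'
from h import *
np.set_printoptions(precision=4,suppress=True)
c,E=cap("wrist"); cv2.imwrite("pics/w4.png",c["pixels"]); K=np.array(c["intrinsics"])
for q,z in [("knob_top",.102),("post_top",.073)]:
    for r in robot.pinpoint(q,"wrist")[:2]: print(q,np.round(r["uv"]),round(r["p"],2),atz(r["uv"],z,c,E),dep(r["uv"],c,E))
v,u=np.mgrid[0:420,0:560]; d=c["depth"]
P=((np.linalg.inv(K)@np.stack([u*d,v*d,d]).reshape(3,-1)).T@E[:3,:3].T+E[:3,3])
k=np.array([.4603,.3797])
r=np.hypot(*(P[:,:2]-k).T)
m=(P[:,2]>.093)&(P[:,2]<.11)&(r<.03); Q=P[m]; print("bar",len(Q),cv2.minAreaRect((Q[:,:2]*1000).astype(np.float32)))
m=(P[:,2]>.059)&(P[:,2]<.067)&(r<.07); Q=P[m]; print("bridge",len(Q),cv2.minAreaRect((Q[:,:2]*1000).astype(np.float32)))
rp=np.hypot(*(P[:,:2]-[.542,.352]).T); m=(P[:,2]>.069)&(P[:,2]<.08)&(rp<.015); print("post",m.sum(),P[m].mean(0))
E
```

```text
21.6 pos [0.5573 0.3455 0.2806] yaw 72.63035763213796 F [-0.1623  0.5174 -0.5311] M [ 0.0288 -0.0531  0.0055] sd 0.0 grip [0.9947 0.    ] j7 0.6573437678571399 j [-0.666   0.382   0.0571  1.3153 -0.0216  1.444   0.6573]
knob_top [284.  82.] 0.72 [0.4611 0.3789 0.102 ] [0.4611 0.3789 0.102 ]
post_top [284. 178.] 0.89 [0.5439 0.3545 0.073 ] [0.5441 0.3545 0.0717]
bar 745 ((460.4572448730469, 379.9306945800781), (41.77892303466797, 12.067693710327148), 35.45109558105469)
bridge 2704 ((460.4197082519531, 380.0738220214844), (109.75231170654297, 33.74969482421875), 71.77995300292969)
post 128 [0.5427 0.3527 0.0712]
```

View pics/w4.png

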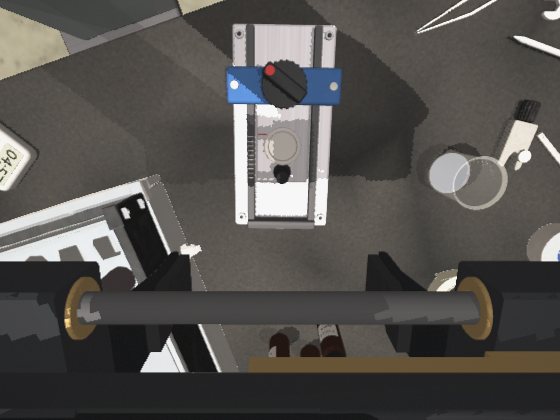

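```bash
python3 - <<'E'
from h import *
c,E=cap("wrist"); K=np.array(c["intrinsics"])
v,u=np.mgrid[0:260,0:560]; d=c["depth"][:260]
P=((np.linalg.inv(K)@np.stack([u*d,v*d,d]).reshape(3,-1)).T@E[:3,:3].T+E[:3,3])[(d>0).ravel()]
a=np.radians(-18.2); X=np.array([np.cos(a),np.sin(a)]);Y=np.array([-X[1],X[0]]); q=P[:,:2]-[.4604,.38]
fx=q@X*1000-45; fy=q@Y*1000
for lo in range(-60,181,30):
    print(lo,[round(float(P[m,2].max()*1000)) if (m:=(fx>=lo)&(fx<lo+30)&(fy>=y)&(fy<y+30)).any() else None for y in range(-210,211,30)])
E
```

```text
-60 [1, 1, 1, 1, 1, 66, 102, 102, 67, 1, 0, 1, 1, 1, 1]
-30 [1, 0, 0, 1, 1, 64, 76, 99, 64, 1, 1, 1, 1, 1, 1]
0 [1, 0, 1, 1, 1, 27, 40, 40, 27, 1, 1, 1, 69, 70, 69]
30 [51, 133, 137, 1, 1, 270, 73, 73, 270, 1, 1, 1, 70, 40, 69]
60 [114, 135, 137, 1, 1, 26, 12, 13, 26, 1, 1, 1, 68, 69, 69]
90 [114, 114, 135, 70, 1, 32, 32, 33, 32, 1, 0, 1, 1, 1, 1]
120 [98, 96, 95, 84, 1, 1, 1, 1, 1, 1, 1, 1, 1, 1, 1]
150 [None, None, None, 15, 0, 1, 0, 1, 1, 0, 0, 0, 0, 0, 0]
180 [None, None, None, None, None, None, None, None, None, None, None, None, None, None, None]
```

Request:
move_arm(
  steps=[
    {"fingers": 1,"dx": 20,"dy": 2,"dz": 25,"wx": 0,"wy": 0,"wz": 0.8},
    {"fingers": 1,"dx": 40,"dy": 3.5,"dz": 60,"wx": 0,"wy": 0,"wz": 0.8},
    {"fingers": 1,"dx": 40,"dy": 3.5,"dz": 90,"wx": 0,"wy": 0,"wz": 0.8},
    {"fingers": 1,"dx": 40,"dy": 3.5,"dz": 120,"wx": 0,"wy": 0,"wz": 0.8},
    {"fingers": 1,"dx": 40,"dy": 3.5,"dz": 140,"wx": 0,"wy": 0,"wz": 0.8},
    {"fingers": 1,"dx": 40,"dy": 3.5,"dz": 145,"wx": 0,"wy": 0,"wz": 0.8},
    {"fingers": 1,"dx": 40,"dy": 3.5,"dz": 145,"wx": 0,"wy": 0,"wz": 0.8},
    {"fingers": 1,"dx": 40,"dy": 3.5,"dz": 145,"wx": 0,"wy": 0,"wz": 0.8},
    {"fingers": 1,"dx": 40,"dy": 3.5,"dz": 145,"wx": 0,"wy": 0,"wz": 0.8},
    {"fingers": 1,"dx": 40,"dy": 3.5,"dz": 145,"wx": 0,"wy": 0,"wz": 0.8},
  ],
)

```text
time_s: 22.8
tool_pos: [0.5205, 0.3613, 0.1357]
ee_rot: [0.001, 0.159, 0.987, 0.001]
force: [-0.6, -0.3, -0.6]
grip_width: 0.172
gripper_force: 0.0
```

Request:
move_arm(
  steps=[
    {"fingers": 1,"dx": 0,"dy": 0,"dz": 25,"wx": 0,"wy": 0,"wz": 0},
    {"fingers": 1,"dx": 0,"dy": 0,"dz": 45,"wx": 0,"wy": 0,"wz": 0},
    {"fingers": 1,"dx": 0,"dy": 0,"dz": 60,"wx": 0,"wy": 0,"wz": 0},
    {"fingers": 1,"dx": 0,"dy": 0,"dz": 66,"wx": 0,"wy": 0,"wz": 0},
    {"fingers": 1,"dx": 0,"dy": 0,"dz": 66,"wx": 0,"wy": 0,"wz": 0},
  ],
)

```text
time_s: 23.3
tool_pos: [0.5199, 0.3608, 0.0681]
ee_rot: [-0.0, 0.159, 0.987, -0.0]
force: [-0.4, -0.1, -0.6]
grip_width: 0.003
gripper_force: 0.0
```

```bash
python3 st.py 3
```

```text
23.45 pos [0.5205 0.3613 0.0694] yaw 71.74934480094223 F [ 0.2322  0.1812 -0.0263] M [-0.0161  0.0257 -0.0011] sd 0.031333959799288984 grip [0.0047 0.    ] j7 0.5845758581574086 j [-0.7008  0.4895  0.0284  1.6214 -0.0156  1.0292  0.5846]
```

Request:
move_arm(
  steps=[
    {"fingers": 1,"dx": -6,"dy": -0.5,"dz": 0,"wx": 0,"wy": 0,"wz": 0},
    {"fingers": 1,"dx": -12,"dy": -1,"dz": 0,"wx": 0,"wy": 0,"wz": 0},
    {"fingers": 1,"dx": -18,"dy": -1,"dz": 0,"wx": 0,"wy": 0,"wz": 0},
    {"fingers": 1,"dx": -24,"dy": -1,"dz": 0,"wx": 0,"wy": 0,"wz": 0},
    {"fingers": 1,"dx": -30,"dy": -1,"dz": 0,"wx": 0,"wy": 0,"wz": 0},
    {"fingers": 1,"dx": -35,"dy": -1,"dz": 0,"wx": 0,"wy": 0,"wz": 0},
    {"fingers": 1,"dx": -40,"dy": -1,"dz": 0,"wx": 0,"wy": 0,"wz": 0},
    {"fingers": 1,"dx": -44,"dy": -1,"dz": 0,"wx": 0,"wy": 0,"wz": 0},
    {"fingers": 1,"dx": -47,"dy": -1,"dz": 0,"wx": 0,"wy": 0,"wz": 0},
    {"fingers": 1,"dx": -47,"dy": -1,"dz": 0,"wx": 0,"wy": 0,"wz": 0},
  ],
)

```text
time_s: 24.45
tool_pos: [0.5649, 0.345, 0.0685]
ee_rot: [0.0, 0.159, 0.987, 0.0]
force: [0.2, 1.9, 1.1]
grip_width: 0.009
gripper_force: 0.8
```

```bash
python3 st.py 3
```

```text
24.6 pos [0.5646 0.3448 0.0684] yaw 71.734871679322 F [-0.1008  1.9648 -0.0334] M [ 0.331   0.0371 -0.0006] sd 0.011955655312346285 grip [0.0084 0.5814] j7 0.6509702813368499 j [-0.6486  0.5459  0.0416  1.5394 -0.0242  1.0572  0.651 ]
```

Request:
move_arm(
  steps=[
    {"fingers": 1,"dx": -2,"dy": 0,"dz": 0,"wx": 0,"wy": 0,"wz": 0},
    {"fingers": 1,"dx": -4,"dy": 0,"dz": 0,"wx": 0,"wy": 0,"wz": 0},
    {"fingers": 1,"dx": -4,"dy": 0,"dz": 0,"wx": 0,"wy": 0,"wz": 0},
    {"fingers": 1,"dx": -4,"dy": 0,"dz": 0,"wx": 0,"wy": 0,"wz": 0},
  ],
)

```text
time_s: 25.0
tool_pos: [0.567, 0.3442, 0.0681]
ee_rot: [-0.001, 0.158, 0.987, -0.0]
force: [-6.0, 1.7, 1.7]
grip_width: 0.003
gripper_force: 2.3
```

```bash
python3 st.py 2
```

```text
25.1 pos [0.567  0.3442 0.0681] yaw 71.78830884230686 F [-5.3405  1.7387  1.4433] M [0.3207 1.1707 0.0426] sd 0.029627200759572994 grip [0.005  2.2475] j7 0.6564727706124578 j [-0.6446  0.551   0.0415  1.532  -0.0261  1.0612  0.6565]
```

Request:
move_arm(
  steps=[
    {"fingers": 1,"dx": -1.5,"dy": 0,"dz": 0,"wx": 0,"wy": 0,"wz": 0},
    {"fingers": 1,"dx": -3,"dy": 0,"dz": 0,"wx": 0,"wy": 0,"wz": 0},
    {"fingers": 1,"dx": -3,"dy": 0,"dz": 0,"wx": 0,"wy": 0,"wz": 0},
    {"fingers": 1,"dx": -3,"dy": 0,"dz": 0,"wx": 0,"wy": 0,"wz": 0},
  ],
)

```text
time_s: 25.5
tool_pos: [0.5674, 0.3442, 0.068]
ee_rot: [-0.003, 0.158, 0.988, -0.001]
force: [-15.5, 1.2, 8.4]
grip_width: 0.008
gripper_force: 7.2
```

Request:
move_arm(
  steps=[
    {"fingers": 1,"dx": 8,"dy": 0,"dz": 0,"wx": 0,"wy": 0,"wz": 0},
    {"fingers": 1,"dx": 16,"dy": 0,"dz": 0,"wx": 0,"wy": 0,"wz": 0},
    {"fingers": 1,"dx": 16,"dy": 0,"dz": -25,"wx": 0,"wy": 0,"wz": 0},
    {"fingers": 1,"dx": 16,"dy": 0,"dz": -70,"wx": 0,"wy": 0,"wz": 0},
    {"fingers": 1,"dx": 10,"dy": 0,"dz": -115,"wx": 0,"wy": 0,"wz": 0},
    {"fingers": 1,"dx": 0,"dy": 0,"dz": -160,"wx": 0,"wy": 0,"wz": 0},
    {"fingers": 1,"dx": 0,"dy": 0,"dz": -200,"wx": 0,"wy": 0,"wz": 0},
    {"fingers": 1,"dx": 0,"dy": 0,"dz": -210,"wx": 0,"wy": 0,"wz": 0},
    {"fingers": 1,"dx": 0,"dy": 0,"dz": -210,"wx": 0,"wy": 0,"wz": 0},
    {"fingers": 1,"dx": 0,"dy": 0,"dz": -210,"wx": 0,"wy": 0,"wz": 0},
  ],
)

```text
time_s: 26.5
tool_pos: [0.5706, 0.3427, 0.2769]
ee_rot: [-0.001, 0.159, 0.987, -0.001]
force: [0.1, 0.6, -0.7]
grip_width: 0.004
gripper_force: 0.0
```

```bash
python3 st.py 1; python3 - <<'E'
from h import *
c,E=cap("wrist"); cv2.imwrite("pics/w5.png",c["pixels"]); K=np.array(c["intrinsics"])
for q,z in [("knob_top",.102),("post_top",.073)]:
    for r in robot.pinpoint(q,"wrist")[:1]: print(q,np.round(r["uv"]),round(r["p"],2),atz(r["uv"],z,c,E))
v,u=np.mgrid[0:420,0:560]; d=c["depth"]
P=((np.linalg.inv(K)@np.stack([u*d,v*d,d]).reshape(3,-1)).T@E[:3,:3].T+E[:3,3])
r=np.hypot(*(P[:,:2]-[.4604,.38]).T); m=(P[:,2]>.093)&(P[:,2]<.11)&(r<.03); print("bar",cv2.minAreaRect((P[m][:,:2]*1000).astype(np.float32)))
a=np.radians(-18.2); X=np.array([np.cos(a),np.sin(a)])
rp=np.hypot(*(P[:,:2]-[.5821,.34]).T); m=(P[:,2]>.069)&(P[:,2]<.08)&(rp<.02); print("post",m.sum(),P[m].mean(0),"carriage",(P[m].mean(0)[:2]-[.4604,.38])@X-.083)
E
```

```text
26.55 pos [0.5704 0.3427 0.2763] yaw 71.75478467803873 F [-0.0333 -0.24   -1.0509] M [ 0.003   0.0435 -0.0035] sd 0.0 grip [0.0068 0.    ] j7 0.6582279014167174 j [-0.6521  0.4087  0.0599  1.2881 -0.0238  1.4485  0.6582]
knob_top [282.  66.] 0.88 [0.46202569 0.38009892 0.102     ]
post_top [282. 207.] 0.76 [0.58324775 0.34068366 0.073     ]
bar ((460.3993225097656, 379.99005126953125), (41.858699798583984, 12.228009223937988), 35.67264938354492)
post 125 [0.58145096 0.33990148 0.07131374] carriage 0.04451919832696109
```

View pics/w5.png

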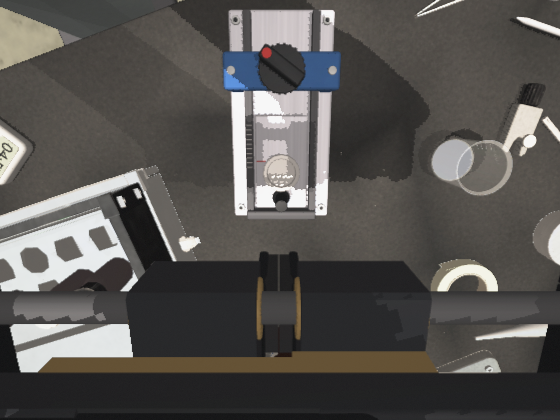

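The picture shows the carriage at the end stop, with the post at (281,200). The knob's red dot at (266,53) hasn't moved since the back-off, and the robot is clear of everything.

```bash
python3 -c "
from station import robot
print(robot.finish_job())"
```

```text
the job is handed in; nothing more can be done
None
```

I handed the job in, and no verdict came back: the thumbscrew read about 0.29 N m when snug, was backed off about 90° from where I estimate it bottomed, and the carriage was pushed home (about 44.5 mm). The arm never went near the timer, beaker or green-capped vial, and the clock stood at about 27 s.

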